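# Pop open the green push-to-open meter locker and swing its door wide

### The job

The checked meters are about to be put away: press the marked corner of the green-marked locker door until its push-to-open catch lets go and the door springs ajar, then push the door wide open from behind with the fingers, until it stands square out from the locker or further, without flinging it. Use the fingers only to press and push: do not pinch the door, keep the yellow-marked locker shut, and leave the three loose meters and the steel sleeve where they are.

Things in the scene. Friction and masses are not known exactly. Their poses are not given: they have to be found in the camera images.
- green_door (a joint): the green locker's white flush door, no handle, 161 wide x 199 high x 14 thick (all lengths here in mm), hung on its right-hand side as seen by someone facing it. rad: 0 shut (back face 7, front face 21 in front of the case); below 0 pressed in (stop -0.045); above 0 open, turning counter-clockwise seen from above (stop 1.92); 1.57 is square out. It stays where it is left
- green_plunger (a joint): sprung plunger (14 thick) of the catch behind the green door, 125 from the hinge line, 120 above the bench; m: 0 latched, 0.042 out. Pressing the shut door in by about 0.02 rad (3 at the press mark, about 8 N; harmless up to the stop, 6) and letting go frees it: within 2 s it eases the door to about 0.34 rad (some 60 from case to free edge), no further. It works once and does not latch again
- green_press (a point): centre of the green round press mark, 32 across, on the front face of the green locker's door: 137 from the hinge line, 24 from the free edge and 37 below the door's top. A green tab 34 wide lies over the door's top edge straight above it. It moves with the door
- green_hinge (a point): point of the green door's hinge line at the height of the door's top (222 above the bench): the right front corner of the door as seen by someone facing it, in the plane of the shut door's front face. Fixed to the locker
- green_front (a point): middle of the top front edge of the green locker's case; x points into the locker, y to the left of someone facing it. Two equal pale lockers, 165 wide x 190 deep x 205 high, fixed side by side 4 apart on a 20 high plinth, face roughly towards the robot and may have changed places. A green or yellow strip lies along the front of each roof, 225 above the bench
- green_skin: front sheet of the green door, 161 x 199 x 3; origin at the middle of the front face. Its -x axis points out of the front face, y from the hinge to the free edge, z up
- green_pan: grey inner sheet on the back of the green door, 137 x 175 x 2, 12 short of the door's edges; the origin is at its middle on the inside of the door, 12 behind the front face; +x points into the locker when shut
- yellow_door (a joint): the same door on the yellow-marked locker, which stays shut (value 0; rad, positive is open). Its catch works in the same way
- yellow_press (a point): centre of the yellow round press mark on the yellow locker's door, 137 from its hinge line and 37 below its top
- meter_a_center (a point): centre of a loose white thermo-hygrometer lying flat, 100 x 110 x 22, with a grey display
- meter_b_center (a point): centre of a second such meter lying flat on the bench
- meter_top_center (a point): centre of a third such meter lying on the roofs of the lockers, well behind the doors
- sleeve_center (a point): centre of a dark steel sleeve standing upright on the bench, 42 in diameter, 95 high; z is its axis
Not all that is in view belongs to the job. There is more than one size of the part that bears sleeve_center; the job needs the smallest.

How it is judged:
By the outcome, as a careful person would: the job done as asked, in the order asked, and still so for the second after the job is handed in, with the robot touching nothing.
It also fails if it takes over 54 s, if anything falls off the work surface, if the arm or the gripper's body presses on something with over 40 N, if the wrist force passes 120 N, or if a joint passes its speed limit or range.

### The arm

A 7-joint arm with a two-finger parallel gripper is mounted at the origin on the work surface. World frame = base frame: x ahead of the robot, y to its left, z up, the work surface at z = 0. Lengths are in mm, angles in rad, forces in N, time in s.
With the tool pointing down it reaches from about 425 to 950 mm from the base axis. Payload 4.7 kg.
Tool frame: the origin (TCP) lies at the very end of the fingers, on their centre line; the grasp point (between the pads) lies 19 mm behind it; z points along the fingers, y is the direction in which the jaws open and shut (so a half turn about z gives the same grasp; the last joint's range is limited). The gripper opens to 85 mm and grips with 20 to 120 N. Pads are 22 mm wide; open, the fingers measure 114 mm over their backs; the gripper's body (76 mm by 85 mm) begins 54 mm behind the grasp point. The pads swing forward as they close: fully open they stand 13 mm farther back than shut.
Start: joints at [-1.303, 0.469, -0.049, 1.532, 0.024, 1.141, -0.082], TCP at [197.37, 645.52, 210.635] pointing down, gripper open.
Joint ranges: [-2.59, 2.59], [-0.33, 1.99], [-1.39, 1.29], [0.1, 2.45], [-1.04, 4.18], [0.21, 1.99], [-2.66, 2.66]. Speed limits (rad/s): [2.57, 2.57, 3.14, 3.14, 3.14, 3.14, 3.14].

### API

Orientations are given as a 3x3 rotation matrix whose columns are the frame's x, y, z axes.
In Python, from plant import robot, claw, imaging, ticket gives the robot as it stands. Calls block until the motion is done:
- robot.goto(position, orientation): joint-space move of the TCP to a pose.
- robot.move_linear(position, ori=None, max_speed=150, threshold=None): straight line of the TCP; ori=None keeps the orientation; max_speed is the mean speed in mm/s. With threshold (N) it stops when the force on the tool has changed by that much, and returns True; else False.
- robot.move_joints(angles): joint-space move.
- claw.grip(opening, grasp_force=None): finger opening in mm; grasp_force is the grip in N (None keeps the last); returns when the fingers have stopped.
- robot.wait(seconds).
- robot.solve_ik(position, orientation): joint angles nearest the present ones, or None.
- imaging.read_camera(name): name is "scene" or "top" or "wrist"; returns a dict with "img" (480x640x3 uint8, red, green, blue), "z_map" (480x640 float32, mm along the optical axis (not along the pixel's ray), 0 where there is no reading), "mtx" (3x3 intrinsics, pixels), "extrinsics" (4x4, takes a point from world to camera coordinates); the wrist camera has in their place "T_tool_cam" (4x4, takes a point from camera to tool coordinates, whose origin is the TCP and whose axes are the flange's). Camera axes: x right, y down, z forward; pixel columns grow to the right and rows downward; lengths in mm; the calibration is good to about 2 mm. The wrist camera is an equidistant fisheye: a pixel r from the principal point sees the ray r / f radians off the axis. A picture is of the moment at which its call begins: read the wrist's pose just before it.
A pose or a line that the arm cannot do raises robot.Unreachable and nothing moves.
- ticket.close_job(): hands the job in, once; it reports no verdict.
Readings, each from a call of its own:
- robot.current_time_s(): time.
- robot.current_qpos(): joint angles.
- robot.current_qvel(): joint speeds.
- robot.current_joint_efforts(): joint torques, N m.
- robot.current_position(): TCP position.
- robot.current_tool_rot(): TCP orientation.
- robot.current_ft_force(): force on the tool from outside, world axes, zero at the start.
- robot.current_moment(): the same for the moment, N m.
- robot.current_width(): finger opening in mm.
Only numpy, scipy, OpenCV 4.12 (cv2) and the standard library are available. Lean on these libraries where they do the work, as an engineer would, in place of code of your own. Each camera call takes 0.05 s, during which the arm holds its last target.

## Working session

There is one attempt and no reset: what is moved stays moved. The work goes in short steps, each a Python script; the robot and the scene stay as the last script left them, time stands still between calls to the robot, and variables do not carry over. Pictures are saved under pics/ and viewed, and the job is handed in when it is done.

```bash
ls; mkdir -p pics
python3 - <<'E'
from plant import robot, claw, imaging, ticket
import cv2, numpy as np
for n in ["scene","top","wrist"]:
    d=imaging.read_camera(n)
    cv2.imwrite(f"pics/{n}0.png",d["img"][:,:,::-1])
    np.savez(f"/tmp/{n}0.npz",**{k:v for k,v in d.items()})
    print(n,d["mtx"].tolist()); print(np.round(d.get("extrinsics",d.get("T_tool_cam")),3))
print(robot.current_time_s(),robot.current_position(),robot.current_tool_rot(),robot.current_width())
E
```

```text
pics
scene [[485.3643749158736, 0.0, 323.1124061315922], [0.0, 485.3643749158736, 233.07055415410267], [0.0, 0.0, 1.0]]
[[-8.600000e-01  5.100000e-01  1.400000e-02  5.008270e+02]
 [ 4.130000e-01  7.110000e-01 -5.690000e-01 -1.501810e+02]
 [-3.000000e-01 -4.830000e-01 -8.220000e-01  1.423741e+03]
 [ 0.000000e+00  0.000000e+00  0.000000e+00  1.000000e+00]]
top [[455.98034094688074, 0.0, 313.2716401417088], [0.0, 455.98034094688074, 241.85499897697377], [0.0, 0.0, 1.0]]
[[ 2.500000e-02 -1.000000e+00 -1.400000e-02  6.240000e+00]
 [-9.950000e-01 -2.300000e-02 -9.800000e-02  6.005950e+02]
 [ 9.800000e-02  1.700000e-02 -9.950000e-01  1.011305e+03]
 [ 0.000000e+00  0.000000e+00  0.000000e+00  1.000000e+00]]
wrist [[371.64829954431775, 0.0, 320.951470348974], [0.0, 371.64829954431775, 229.99310881725216], [0.0, 0.0, 1.0]]
[[ 1.00000e-03 -9.50000e-01 -3.12000e-01  7.94170e+01]
 [ 1.00000e+00  1.00000e-03  1.00000e-03 -2.10000e-01]
 [-1.00000e-03 -3.12000e-01  9.50000e-01 -1.63715e+02]
 [ 0.00000e+00  0.00000e+00  0.00000e+00  1.00000e+00]]
0.15 [197.21593867 645.06306472 209.79978051] [[-9.56296957e-01  2.92396907e-01 -4.22955143e-04]
 [ 2.92397213e-01  9.56295875e-01 -1.43853775e-03]
 [-1.61537308e-05 -1.49934018e-03 -9.99998876e-01]] 85.38790517230626
```

View pics/scene0.png

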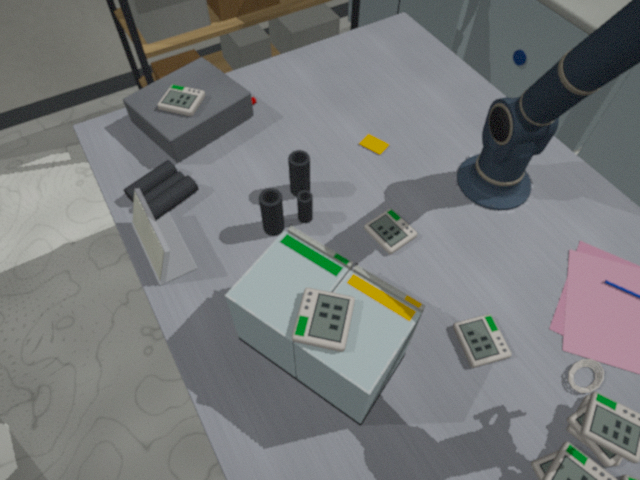

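View pics/top0.png

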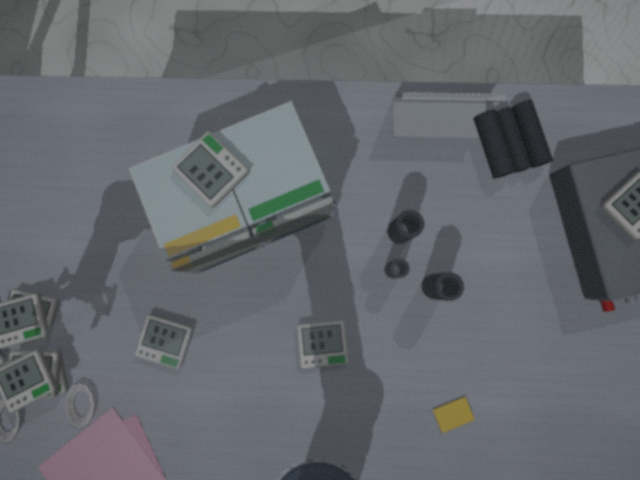

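View pics/wrist0.png

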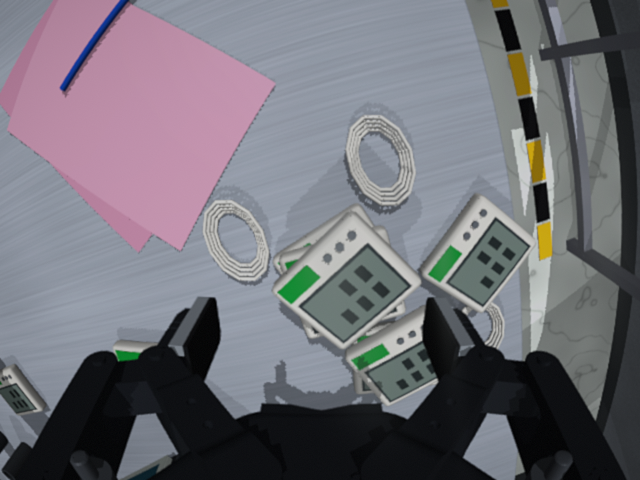

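The top view shows the green strip at about (288,202) on the right-hand locker and yellow at about (203,233) on the left. The green tab is near (264,228). Meters are at (163,342) and (322,344), with one on the roof at (211,169), and the small sleeve is at (397,268).

```bash
cat > h.py <<'E'
import numpy as np, cv2
def ray(d,uv):
    K=d["mtx"];T=d["extrinsics"];R=T[:3,:3];t=T[:3,3]
    c=-R.T@t
    r=R.T@np.linalg.inv(K)@np.array([uv[0],uv[1],1.0])
    return c,r
def onz(d,uv,z):
    c,r=ray(d,uv); return c+r*(z-c[2])/r[2]
def proj(d,p):
    T=d["extrinsics"];q=T[:3,:3]@np.asarray(p,float)+T[:3,3];q=d["mtx"]@q;return q[:2]/q[2]
def two(d1,u1,d2,u2):
    c1,r1=ray(d1,u1);c2,r2=ray(d2,u2)
    s=np.linalg.lstsq(np.stack([r1,-r2],1),c2-c1,rcond=None)[0]
    a=c1+s[0]*r1;b=c2+s[1]*r2
    return (a+b)/2,np.linalg.norm(a-b)
def back(d,mask):
    v,u=np.nonzero(mask&(d["z_map"]>0)); z=d["z_map"][v,u]
    K=d["mtx"];T=d["extrinsics"]
    q=np.stack([(u-K[0,2])/K[0,0]*z,(v-K[1,2])/K[1,1]*z,z],1)
    return (q-T[:3,3])@T[:3,:3]
E
python3 - <<'E'
from h import *
for n in ["top","scene"]:
    d=dict(np.load(f"/tmp/{n}0.npz")); h=cv2.cvtColor(d["img"],cv2.COLOR_RGB2HSV)
    for name,lo,hi in [("g",(50,120,50),(80,255,255)),("y",(18,120,80),(32,255,255))]:
        m=cv2.inRange(h,lo,hi)
        k,lab,st,ce=cv2.connectedComponentsWithStats(m)
        for i in range(1,k):
            if st[i,4]<25: continue
            P=back(d,lab==i); md=np.median(P,0)
            c,_=cv2.findContours((lab==i).astype(np.uint8),0,2)
            r=cv2.minAreaRect(c[0]); box=cv2.boxPoints(r)
            print(n,name,st[i].tolist(),ce[i].round(1),"depth",md.round(0))
            if st[i,4]>300:
                for b in box: print("   ",b.round(1),onz(d,b,225).round(1)[:2])
E
python3 - <<'E'
import cv2,numpy as np
a=cv2.imread('pics/top0.png')[80:390,110:470];cv2.imwrite('pics/topc.png',cv2.resize(a,(720,600),interpolation=2)[:600])
a=cv2.imread('pics/scene0.png')[180:380,200:440];cv2.imwrite('pics/scenec.png',cv2.resize(a,(720,600),interpolation=2))
E
```

```text
top g [205, 136, 16, 16, 100] [212.2 143.5] depth [757. 208. 248.]
top g [251, 182, 71, 37, 744] [286.2 199.7] depth [659.  70. 226.]
    [249.8 209.5] [639.1 137.5]
    [317.9 180.7] [696.6  11.5]
    [321.9 190.2] [678.7   3.6]
    [253.8 219. ] [621.4 129.3]
top g [25, 329, 14, 8, 63] [ 30.8 332.8] depth [380. 644.  43.]
top g [330, 357, 14, 6, 52] [336.7 359.2] depth [338. -39.  22.]
top g [33, 385, 15, 12, 84] [ 40.  390.2] depth [262. 601.  66.]
top y [196, 217, 43, 25, 361] [219.4 228.6] depth [603. 191. 226.]
    [193.6 233.3] [591.8 240.7]
    [234.6 215.7] [626.6 165.5]
    [238.7 225.3] [608.8 157.1]
    [197.7 242.9] [574.1 232.2]
top y [174, 258, 14, 8, 54] [180.5 261.6] depth [538. 263. 223.]
top y [434, 398, 40, 34, 809] [453.3 414.2] depth [ 222. -302.    6.]
    [433.1 409.6] [ 285.9 -203.4]
    [464.3 396.6] [ 309.9 -258.8]
    [473.5 418.8] [ 272.1 -274.8]
    [442.3 431.8] [ 248.2 -219.7]
scene g [172, 85, 12, 5, 38] [177.2  86.9] depth [ 678. -703.  122.]
scene g [388, 210, 12, 10, 57] [393.7 214.7] depth [337. -38.  21.]
scene g [281, 235, 61, 41, 659] [311.3 25
[... 415 characters left out ...]
60. 600.  65.]
scene g [567, 445, 20, 19, 155] [576.5 454.2] depth [379. 643.  43.]
scene y [184, 51, 12, 13, 44] [188.7  56.3] depth [  383. -1696.  -484.]
scene y [158, 60, 11, 11, 33] [163.4  64.8] depth [  520. -1700.  -487.]
scene y [359, 134, 30, 21, 332] [373.7 143.9] depth [ 223. -300.    5.]
    [358.6 143.8] [ 397.4 -147.4]
    [364.6 131.8] [ 361.5 -175. ]
    [388.6 143.8] [ 333.4 -110.6]
    [382.6 155.8] [369.1 -84.7]
scene y [347, 275, 68, 46, 829] [381.3 297.1] depth [587. 227. 225.]
    [346.7 282.5] [629.1 165. ]
    [352.7 272.7] [606.4 152. ]
    [415.2 311. ] [547.9 284.5]
    [409.2 320.9] [570.4 295.2]
scene y [405, 296, 17, 12, 91] [412.7 301.3] depth [538. 264. 222.]
```

View pics/topc.png

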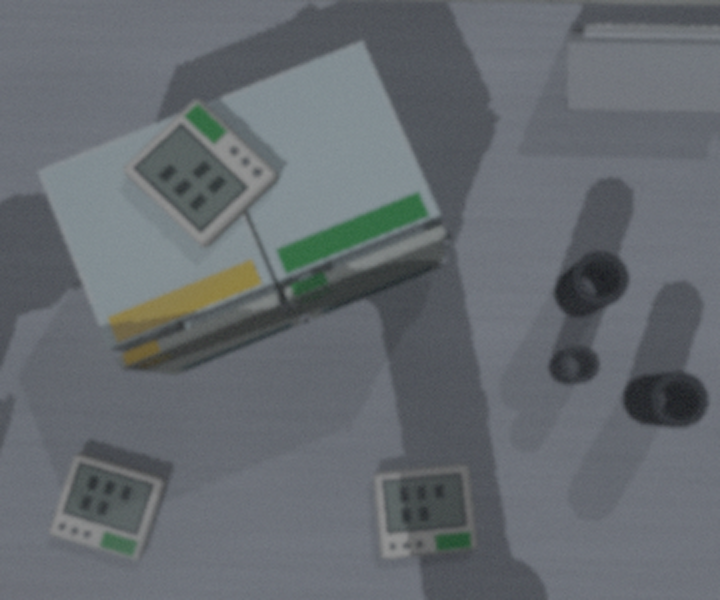

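View pics/scenec.png

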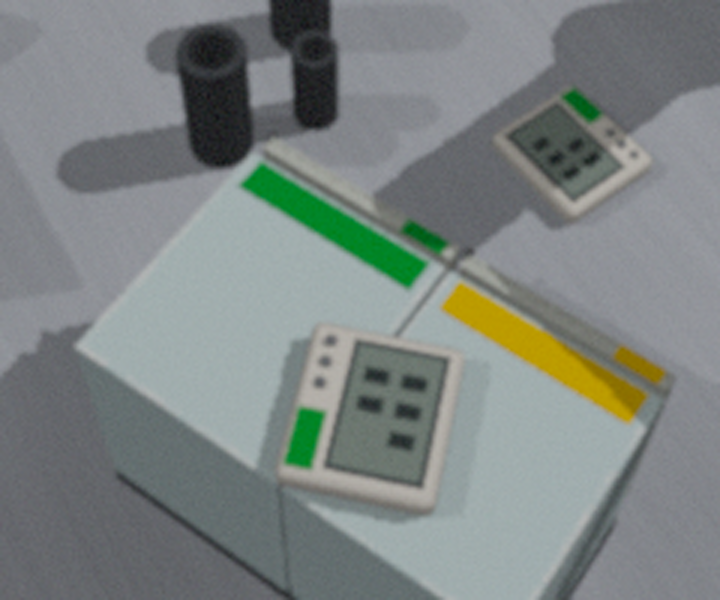

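Both doors have their tab on the left, so both hinge on the right. The green and yellow tabs measure 169 apart, as they should (165 + 4). Next I'll cross-check the geometry and test which poses the arm can reach.

```bash
cat > geo.py <<'E'
from h import *
S=dict(np.load("/tmp/scene0.npz"));T=dict(np.load("/tmp/top0.npz"))
gt=onz(S,(341.1,258.5),222);yt=onz(S,(412.7,301.3),222)
u=(yt-gt)/np.linalg.norm(yt-gt);u[2]=0
n=np.array([u[1],-u[0],0.])
hinge=gt-137*u-7*n   # tab centred on 14 thick door
zh=np.array([0,0,1.])
press=hinge+137*u+np.array([0,0,-37.])
def ori(t,phi=0):
    # tool z tilted t from down toward n (rotated ccw by phi); y along u
    c,s=np.cos(phi),np.sin(phi);Rz=np.array([[c,-s,0],[s,c,0],[0,0,1]])
    z=Rz@(np.sin(t)*n-np.cos(t)*zh);y=Rz@u;x=np.cross(y,z)
    return np.stack([x,y,z],1)
E
python3 - <<'E'
from geo import *
from plant import robot
print(gt,yt,np.linalg.norm(yt-gt),u,n); print("hinge",hinge,"press",press)
# roof corners expected vs images
for nm,a,b in [("caseR-front",-2,21),("caseR-back",-2,211),("caseL-front",332,21),("caseL-back",332,211)]:
    p=hinge+a*u+b*n;p[2]=225
    print(nm,p.round(0),proj(S,p).round(0),proj(T,p).round(0))
p=hinge.copy();print("hinge px",proj(S,p),proj(T,p))
print("top tab at",proj(T,gt))
# sleeve small: axis top
print("sleeve",onz(T,(397,265),95),onz(S,(306,200),90))
print("meters",onz(T,(322,344),22),onz(T,(163,342),22))
for t in np.deg2rad([0,20,30,45,60,75,90]):
    for off in (8,60,130):
        q=robot.solve_ik((press-off*n).tolist(),ori(t).tolist())
        print(np.rad2deg(t).round(),off,None if q is None else np.round(q,2))
E
```

```text
[607.84734928 110.04005442 222.        ] [538.40479085 264.34277435 222.        ] 169.20874179902617 [-0.41039581  0.9119075   0.        ] [0.9119075  0.41039581 0.        ]
hinge [657.68822261 -17.76404312 222.        ] press [601.46399682 107.16728376 185.        ]
caseR-front [678. -11. 225.] [284. 230.] [330. 191.]
caseR-back [851.  67. 225.] [224. 295.] [291. 101.]
caseL-front [541. 294. 225.] [421. 313.] [164. 260.]
caseL-back [714. 372. 225.] [369. 394.] [128. 168.]
hinge px [290.46970407 224.92189746] [333.03623453 201.75322918]
top tab at [264.05618137 226.58149041]
sleeve [ 548.62314196 -159.3620431    95.        ] [ 544.43476715 -153.49565003   90.        ]
meters [370.67190083  -4.55103286  22.        ] [365.59332558 354.95120448  22.        ]
0.0 8 [-0.37  0.37  0.16  1.75 -0.07  1.02  1.81]
0.0 60 [-0.41  0.3   0.22  1.87 -0.08  0.99  1.84]
0.0 130 [-0.48  0.19  0.33  2.02 -0.07  0.95  1.87]
20.0 8 [-0.53  0.23  0.39  2.02 -0.32  0.59  2.06]
20.0 60 [-0.63  0.15  0.5   2.13 -0.31  0.57  2.09]
20.0 130 [-0.81  0.01  0.7   2.26 -0.22  0.55  2.05]
30.0 8 [-0.52  0.18  0.39  2.15 -0.58  0.37  2.34]
30.0 60 [-0.65  0.1   0.55  2.25 -0.6   0.36  2.39]
30.0 130 [-1.3  -0.17  1.16  2.39  0.01  0.32  1.88]
45.0 8 [ 0.93  0.45 -1.27  2.26  1.86  0.23  0.1 ]
45.0 60 None
45.0 130 None
60.0 8 None
60.0 60 None
60.0 130 None
75.0 8 None
75.0 60 None
75.0 130 None
90.0 8 None
90.0 60 None
90.0 130 None
```

The predicted roof corners match the images: (330,191) and (291,101) in the top view. The sleeve is about 177 from the hinge at roughly 2.04 rad, so I'll stop the door near 1.65. Next I'll approach with the fingers closed and tilted 20° for the press.

Run:
```python
from geo import *
from plant import robot,claw,imaging
claw.grip(0)
p0=np.array(robot.current_position())
robot.goto([p0[0],p0[1],330],np.array(robot.current_tool_rot()))
via=press-130*n; via[2]=330
robot.goto(via,ori(0))
print(robot.current_time_s(),robot.current_position(),robot.current_width())
pre=press-50*n-2*u; pre[2]=181
robot.goto(pre-15*n+np.array([0,0,60.]),ori(np.deg2rad(20)))
robot.move_linear(pre,max_speed=80)
print(robot.current_time_s(),np.round(robot.current_position(),1),pre.round(1),np.round(robot.current_ft_force(),2))
d=imaging.read_camera("scene");cv2.imwrite("pics/s1.png",d["img"][:,:,::-1])
d=imaging.read_camera("wrist");cv2.imwrite("pics/w1.png",d["img"][:,:,::-1])
```

```text
3.8083 [482.97084832  54.73054755 329.86886508] -0.026897186109018627
5.35 [557.1  84.7 181.4] [556.7  84.8 181. ] [-0.36 -0.25 -0.83]
```

View pics/s1.png

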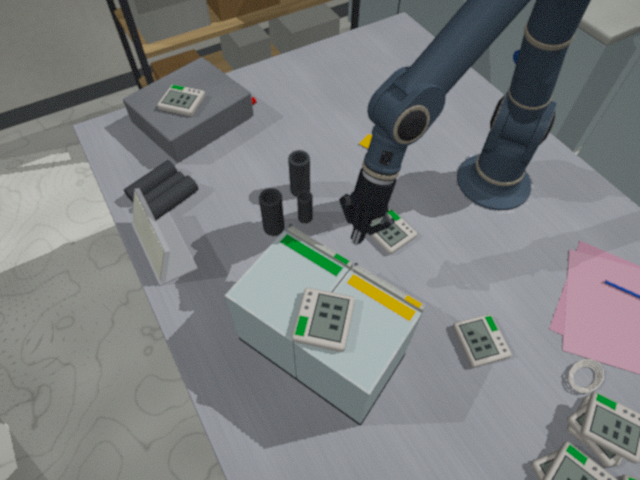

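View pics/w1.png

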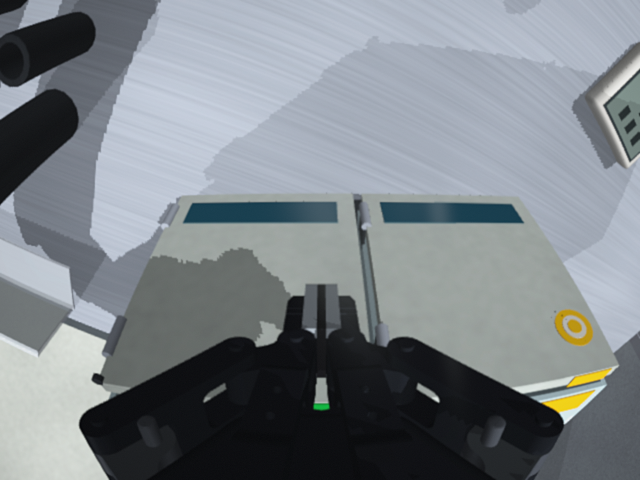

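The wrist view shows the closed fingers centred at about (321,300) over the green door's free corner. The green tab is at (321,406), straight in line with them, and the yellow mark at (574,327) is well clear. Now the press.

Run:
```python
from geo import *
from plant import robot,claw,imaging
p=np.array(robot.current_position());f0=np.array(robot.current_ft_force())
tgt=p+55*n
hit=robot.move_linear(tgt,max_speed=20,threshold=3)
q=np.array(robot.current_position());
print(hit,robot.current_time_s(),"to press plane",(q-press)@n,(q-press)@u,q[2],"F",(np.array(robot.current_ft_force())-f0).round(1))
if hit:
  for k in range(8):
    q=q+0.7*n
    robot.move_linear(q,max_speed=20)
    f=(np.array(robot.current_ft_force())-f0); r=np.array(robot.current_position())
    print(k,((r-press)@n).round(2),((r-press)@u).round(2),f.round(1))
    if -f@n>22: break
  robot.wait(0.2)
  robot.move_linear(r-110*n,max_speed=90)
  robot.wait(1.5)
  print(robot.current_time_s(),robot.current_ft_force())
  d=imaging.read_camera("top");cv2.imwrite("pics/t2.png",d["img"][:,:,::-1]);np.savez("/tmp/top2.npz",**d)
  d=imaging.read_camera("scene");cv2.imwrite("pics/s2.png",d["img"][:,:,::-1]);np.savez("/tmp/scene2.npz",**d)
  d=imaging.read_camera("wrist");cv2.imwrite("pics/w2.png",d["img"][:,:,::-1])
```

```text
True 7.6 to press plane -1.7329978778975597 -2.126302207282456 180.8316808386789 F [-0.9  0.4 -0. ]
0 -1.43 -2.01 [-2.9 -0.5  1.4]
1 -1.09 -2.05 [-5.6 -1.8  2.7]
2 -0.69 -2.01 [-7.3 -1.9  3. ]
3 -0.12 -2.05 [-8.4 -1.4  4.2]
4 0.52 -2.03 [-7.9 -1.2  4.6]
5 1.24 -2.06 [-7.6 -1.7  4.2]
6 1.9 -2.03 [-7.8 -2.5  4.2]
7 2.58 -2.08 [-8.1 -2.5  4. ]
12.6833 [-0.39829756  0.282753    0.34980468]
```

Run:
```python
import cv2
a=cv2.imread('pics/t2.png')[130:330,180:420];b=cv2.imread('pics/s2.png')[180:380,220:460]
import numpy as np
cv2.imwrite('pics/ts2.png',cv2.resize(np.vstack([a,b]),(720,1200),interpolation=2)[:,:]) if 0 else cv2.imwrite('pics/ts2.png',cv2.resize(np.hstack([a,b]),(800,333),interpolation=2))
```

```text
(no output)
```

View pics/ts2.png

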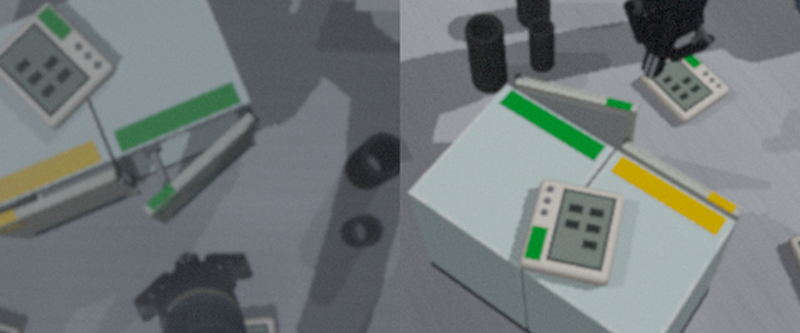

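View pics/w2.png

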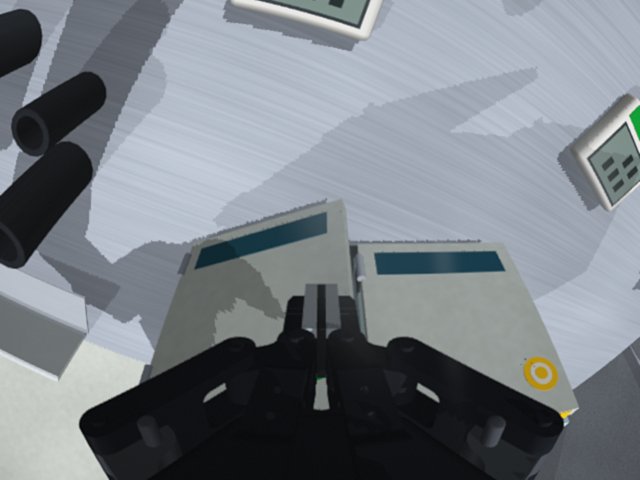

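The door has sprung ajar: its tab has swung out and the plunger is visible in the gap, while the yellow door stays flush. I'll measure the angle, then check the whole push path for reachability before moving.

```bash
cat >> geo.py <<'E'
def door_angle(d,verbose=False):
    h=cv2.cvtColor(d["img"],cv2.COLOR_RGB2HSV)
    k,lab,st,ce=cv2.connectedComponentsWithStats(cv2.inRange(h,(50,110,50),(80,255,255)))
    out=[]
    for i in range(1,k):
        if st[i,4]<15: continue
        p=onz(d,ce[i],222); v=p-hinge; r=np.hypot(v@u,v@n)
        if abs(r-137)<10:
            m=np.median(back(d,lab==i),0)
            out.append((round(float(np.arctan2(-v@n,v@u)+np.arctan2(7,137)),3),round(float(r),1),st[i,4],m.round(0)[2]))
    return out
E
python3 - <<'E'
from geo import *
from plant import robot
for n_ in("top2","scene2"): print(n_,door_angle(dict(np.load(f"/tmp/{n_}.npz"))))
from geo import *
def backpt(r,off,a):  # point at radius r, 'off' behind back face, door angle a
    c,s=np.cos(a),np.sin(a);R=np.array([[c,-s,0],[s,c,0],[0,0,1]])
    return hinge+R@(r*u+(14+off)*n)
for z in (330,172):
  for a in (0.17,0.34,0.6,0.9,1.2,1.4,1.57,1.7):
    p=backpt(138,12,a) if a>.2 else hinge+138*u*np.cos(.2)+(-6)*n; p[2]=z
    for ph in (0.17,a):
        q=robot.solve_ik(p,ori(0,ph)); print(z,a,ph,p.round(0),None if q is None else np.round(q,2))
E
```

```text
top2 [(0.338, 136.6, np.int32(69), np.float64(223.0))]
scene2 [(0.338, 136.6, np.int32(68), np.float64(222.0))]
330 0.17 0.17 [597. 103. 330.] [-0.61  0.29  0.48  1.56 -0.14  1.32  2.05]
330 0.17 0.17 [597. 103. 330.] [-0.61  0.29  0.48  1.56 -0.14  1.32  2.05]
330 0.34 0.17 [581. 100. 330.] [-0.63  0.26  0.49  1.6  -0.12  1.31  2.04]
330 0.34 0.34 [581. 100. 330.] [-0.61  0.26  0.47  1.6  -0.12  1.31  2.21]
330 0.6 0.17 [553.  76. 330.] [-0.65  0.2   0.52  1.67 -0.1   1.3   2.06]
330 0.6 0.6 [553.  76. 330.] [-0.6   0.2   0.46  1.67 -0.09  1.3   2.48]
330 0.9 0.17 [530.  41. 330.] [-0.64  0.15  0.56  1.73 -0.08  1.29  2.1 ]
330 0.9 0.9 [530.  41. 330.] [ 0.37  0.2  -0.62  1.68  0.12  1.31  2.62]
330 1.2 0.17 [519.   1. 330.] [-0.61  0.12  0.59  1.76 -0.07  1.28  2.16]
330 1.2 1.2 [519.   1. 330.] None
330 1.4 0.17 [518. -27. 330.] [-0.57  0.12  0.61  1.76 -0.07  1.28  2.22]
330 1.4 1.4 [518. -27. 330.] [-1.05  0.22  1.24  1.77 -0.22  1.3  -2.66]
330 1.57 0.17 [521. -51. 330.] [-0.53  0.13  0.62  1.75 -0.08  1.29  2.27]
330 1.57 1.57 [521. -51. 330.] [-0.92  0.2   1.12  1.76 -0.19  1
[... 642 characters left out ...]
 0.29  0.49  1.94 -0.17  0.95  2.18]
172 0.9 0.9 [530.  41. 172.] [ 0.04  0.29 -0.24  1.91  0.08  0.96  2.66]
172 1.2 0.17 [519.   1. 172.] [-0.52  0.27  0.53  1.97 -0.17  0.94  2.26]
172 1.2 1.2 [519.   1. 172.] [ 0.8   0.51 -1.17  1.9   0.53  1.09  2.61]
172 1.4 0.17 [518. -27. 172.] [-0.49  0.28  0.56  1.97 -0.18  0.94  2.32]
172 1.4 1.4 [518. -27. 172.] [-0.89  0.43  1.12  1.99 -0.46  1.01 -2.43]
172 1.57 0.17 [521. -51. 172.] [-0.46  0.29  0.58  1.96 -0.19  0.95  2.38]
172 1.57 1.57 [521. -51. 172.] [-0.83  0.44  1.12  1.98 -0.47  1.02 -2.21]
172 1.7 0.17 [527. -68. 172.] [-0.44  0.3   0.6   1.95 -0.21  0.95  2.43]
172 1.7 1.7 [527. -68. 172.] [-0.79  0.46  1.12  1.96 -0.49  1.03 -2.04]
```

Both cameras give a door angle of 0.338 rad. I'll use the half-turned tool orientation to keep joint 7 in mid-range, and enter the gap from above.

```bash
cat >> geo.py <<'E'
def backpt(r,off,a,z=172.):
    c,s=np.cos(a),np.sin(a);R=np.array([[c,-s,0],[s,c,0],[0,0,1]])
    p=hinge+R@(r*u+(14+off)*n);p[2]=z;return p
def rotn(a):
    c,s=np.cos(a),np.sin(a);return np.array([[c,-s,0],[s,c,0],[0,0,1]])@n
E
python3 - <<'E'
from geo import *
from plant import robot,imaging
O=lambda a:ori(0,a+np.pi)
for a in np.arange(.34,1.8,.12):
    q=robot.solve_ik(backpt(136,11,a),O(a))
    print(a.round(2),None if q is None else np.round(q,2))
p=np.array(robot.current_position())
robot.move_linear(p+np.array([0,0,150.]),max_speed=150)
g=hinge+134.8*u-5.8*n; g[2]=335
robot.goto(g,O(.17))
print(robot.current_time_s(),np.round(robot.current_position(),1),g.round(1),np.round(robot.current_qpos(),2))
d=imaging.read_camera("wrist");cv2.imwrite("pics/w3.png",d["img"][:,:,::-1])
d=imaging.read_camera("scene");print(door_angle(d));cv2.imwrite("pics/s3.png",cv2.resize(d["img"][130:370,200:520,::-1],(800,600)))
E
```

```text
0.34 [-0.86  0.47  0.85  1.82 -0.4   1.03 -0.66]
0.46 [-0.84  0.43  0.82  1.85 -0.37  1.01 -0.56]
0.58 [-0.82  0.4   0.79  1.88 -0.34  1.   -0.45]
0.7 [-0.79  0.37  0.77  1.91 -0.31  0.98 -0.33]
0.82 [-0.77  0.35  0.76  1.93 -0.29  0.97 -0.2 ]
0.94 [-0.75  0.33  0.76  1.95 -0.28  0.96 -0.07]
1.06 [-0.72  0.32  0.75  1.96 -0.26  0.96  0.07]
1.18 [-0.69  0.31  0.74  1.97 -0.26  0.95  0.21]
1.3 [-0.65  0.3   0.73  1.98 -0.25  0.95  0.36]
1.42 [-0.61  0.3   0.72  1.97 -0.24  0.95  0.51]
1.54 [-0.56  0.31  0.71  1.96 -0.24  0.95  0.65]
1.66 [-0.54  0.32  0.72  1.95 -0.26  0.96  0.82]
1.78 [-0.51  0.34  0.72  1.93 -0.27  0.97  0.98]
16.4917 [597.  102.7 335. ] [597.1 102.8 335. ] [-0.51  0.28  0.36  1.55 -0.1   1.33 -1.12]
[(0.338, 136.8, np.int32(66), np.float64(221.0))]
```

View pics/w3.png

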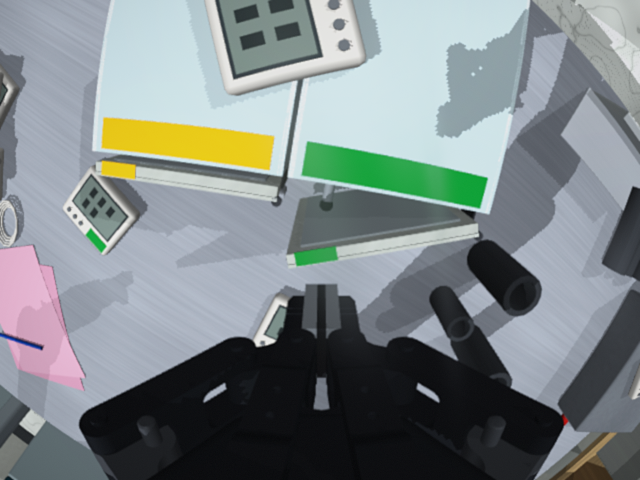

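View pics/s3.png

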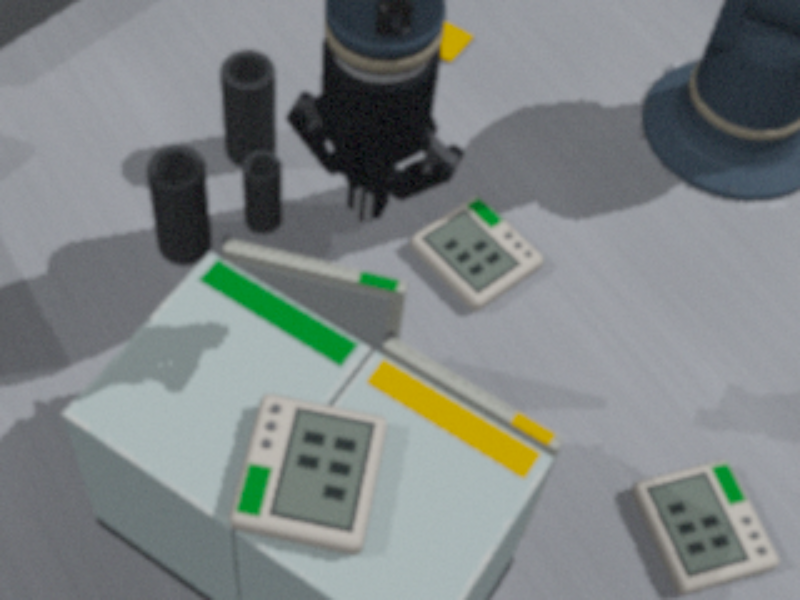

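The press contact came about 8 mm deeper than a 22-wide square tip would give. Before descending I'll check the geometry by projecting predicted points into this wrist view.

Run:
```python
from geo import *
from plant import robot,imaging
p=np.array(robot.current_position());R=np.array(robot.current_tool_rot())
d=imaging.read_camera("wrist");Tc=np.array(d["T_tool_cam"]);K=d["mtx"]
def pw(w):
    t=R.T@(w-p);c=Tc[:3,:3].T@(t-Tc[:3,3])
    th=np.arctan2(np.hypot(c[0],c[1]),c[2]);ph=np.arctan2(c[1],c[0])
    return K[0,0]*th*np.array([np.cos(ph),np.sin(ph)])+K[:2,2]
im=d["img"][:,:,::-1].copy()
a=.338
c,s=np.cos(a),np.sin(a);Rz=np.array([[c,-s,0],[s,c,0],[0,0,1]])
up=np.array([0,0,3.])
pts={"hinge":hinge,"freefront":hinge+Rz@(161*u),"freeback":hinge+Rz@(161*u+14*n),"backh":hinge+Rz@(14*n),
"caseR":hinge-2*u+21*n+up,"caseL":hinge+163*u+21*n+up,"yhinge":hinge+169*u,"yfree":hinge+330*u,"ybackfree":hinge+330*u+14*n}
for k,w in pts.items():
    q=pw(w);print(k,q.round(1));cv2.circle(im,tuple(int(v) for v in q.round()),2,(0,0,255),-1)
cv2.imwrite("pics/w3b.png",cv2.resize(im[90:290,70:510],(792,360),interpolation=2))
```

```text
hinge [479.5 237.6]
freefront [289.8 269. ]
freeback [286.4 253.3]
backh [479.1 221.9]
caseR [489.8 215.4]
caseL [289.2 178.3]
yhinge [277.8 202.8]
yfree [ 96.7 175.1]
ybackfree [ 97.2 159. ]
```

View pics/w3b.png

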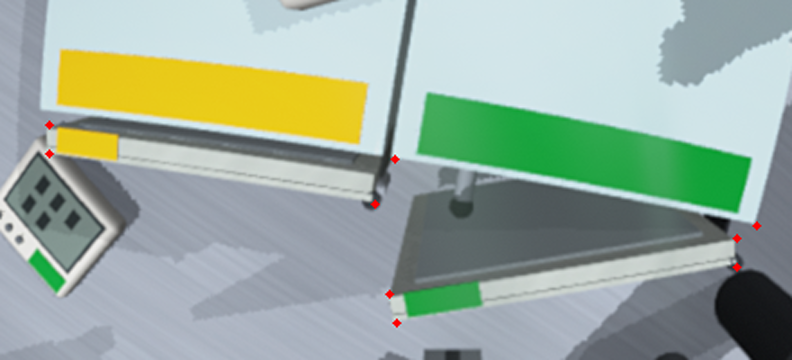

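Predictions land within 1–2 px of the observed corners, so the geometry holds and the fingertip is simply narrower at its end. Now I'll descend into the gap and push along the arc.

Run:
```python
from geo import *
from plant import robot,imaging
O=lambda a:ori(0,a+np.pi)
p=np.array(robot.current_position());f0=np.array(robot.current_ft_force())
t=p.copy();t[2]=172
hit=robot.move_linear(t,max_speed=80,threshold=6)
print(hit,robot.current_time_s(),np.round(robot.current_position(),1),(np.array(robot.current_ft_force())-f0).round(1))
if not hit:
    a=.338
    # approach the back face slowly until touched
    hit=robot.move_linear(backpt(136,4,a),O(.3),max_speed=25,threshold=2.5)
    q=np.array(robot.current_position());v=q-hinge
    print("touch",hit,robot.current_time_s(),q.round(1),"off behind back face",(v@rotn(a)-14).round(1),(np.array(robot.current_ft_force())-f0).round(1))
    d=imaging.read_camera("scene");print(door_angle(d));cv2.imwrite("pics/s4.png",cv2.resize(d["img"][130:370,200:520,::-1],(800,600)))
```

```text
False 18.8333 [597.3 102.8 172.4] [-0.3  0.1 -0.7]
touch False 19.875 [577.   93.2 172. ] off behind back face 4.1 [-0.3 -0.2 -0.7]
[]
```

View pics/s4.png

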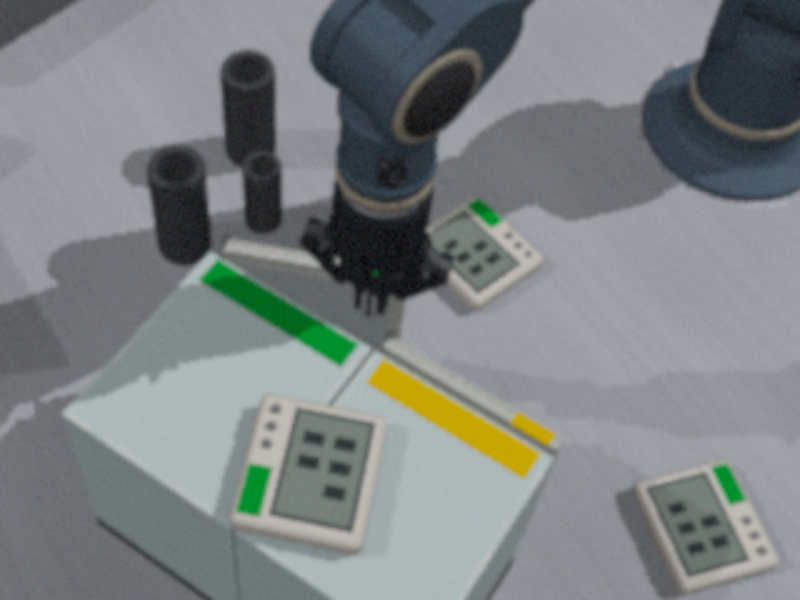

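The fingers are behind the door's back face at about (370,295) in the crop, with nothing else touched. Pushing along the arc now.

Run:
```python
from geo import *
from plant import robot,imaging
O=lambda a:ori(0,a+np.pi)
f0=np.array(robot.current_ft_force())
for a in np.arange(.40,1.66,.125):
    robot.move_linear(backpt(136,4,a),O(a),max_speed=35)
    f=(np.array(robot.current_ft_force())-f0)
    print(a.round(3),round(robot.current_time_s(),2),np.round(robot.current_position(),0),f.round(1),"n:",(f@rotn(a)).round(1))
    if np.linalg.norm(f)>25: print("stop");break
d=imaging.read_camera("scene");print(door_angle(d));cv2.imwrite("pics/s5.png",cv2.resize(d["img"][130:370,200:520,::-1],(800,600)))
d=imaging.read_camera("top");print(door_angle(d))
```

```text
0.4 20.32 [570.  88. 172.] [0.1 0.9 0.3] n: 0.8
0.525 20.96 [558.  76. 172.] [-0.7 -0.1 -0.3] n: -0.5
0.65 21.6 [547.  63. 172.] [-0.8 -0.1  0.7] n: -0.5
0.775 22.24 [538.  49. 172.] [-0.7  0.3 -0.4] n: 0.0
0.9 22.88 [530.  33. 172.] [-0.4  0.4  0.2] n: 0.3
1.025 23.52 [525.  17. 172.] [-0.8  0.7  1.2] n: 0.6
1.15 24.17 [522.   0. 172.] [0.  0.4 0.5] n: 0.4
1.275 24.81 [521. -17. 172.] [-0.3  0.4 -0.2] n: 0.4
1.4 25.45 [521. -34. 172.] [-0.8  0.4 -0.8] n: 0.6
1.525 26.09 [525. -51. 172.] [-1.1 -0.2  0.1] n: 0.2
1.65 26.73 [530. -67. 172.] [-0.5  1.3  0. ] n: 1.4
[]
[]
```

View pics/s5.png

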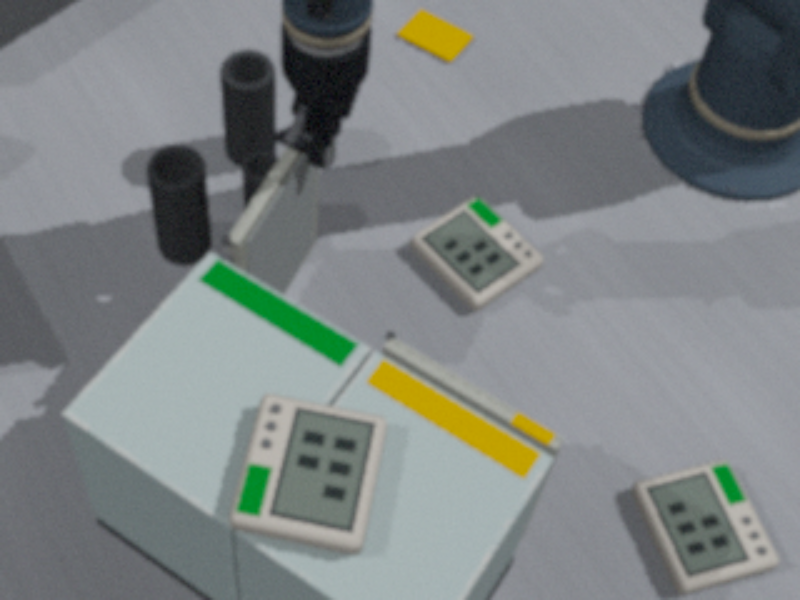

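The door now stands out roughly square and the fingers are behind it. I'll back off, lift and measure.

Run:
```python
from geo import *
from plant import robot,imaging
p=np.array(robot.current_position())
robot.move_linear(p+55*rotn(1.65),max_speed=60)
p=np.array(robot.current_position())
robot.move_linear(p+np.array([0,0,150.]),max_speed=150)
robot.wait(.3)
print(robot.current_time_s())
for k in("scene","top"):
    d=imaging.read_camera(k);print(k,door_angle(d));cv2.imwrite(f"pics/{k}6.png",d["img"][:,:,::-1]);np.savez(f"/tmp/{k}6.npz",**d)
a=cv2.imread('pics/top6.png')[130:330,180:420];b=cv2.imread('pics/scene6.png')[180:380,220:460]
a=cv2.imread('pics/top6.png')[90:390,120:440];b=cv2.imread('pics/scene6.png')[90:390,210:530]
cv2.imwrite('pics/ts6.png',cv2.resize(np.hstack([a,b]),(800,375),interpolation=2))
```

```text
29.3583
scene [(1.725, 136.4, np.int32(47), np.float64(223.0))]
top []
```

View pics/ts6.png

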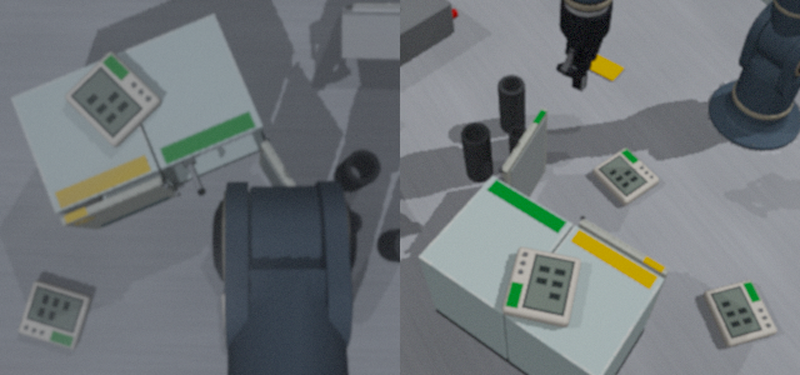

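The scene view gives the door at about 1.725 rad, past square and about 34 clear of the sleeve. I'll move the arm clear so I can check everything in both views against the first pictures.

Run:
```python
from geo import *
from plant import robot,imaging
p=np.array(robot.current_position())
robot.move_linear([p[0],p[1],360],max_speed=150)
robot.goto([200,560,360],np.array(ori(0,np.pi)))
robot.wait(.2);print(robot.current_time_s(),robot.current_position())
for k,o in(("scene",S),("top",T)):
    d=imaging.read_camera(k);print(k,door_angle(d));cv2.imwrite(f"pics/{k}7.png",d["img"][:,:,::-1])
    # compare objects by template offset around their old pixels (same camera)
    g0=cv2.cvtColor(o["img"],cv2.COLOR_RGB2GRAY);g1=cv2.cvtColor(d["img"],cv2.COLOR_RGB2GRAY)
    for nm,w in (("sleeve",(546,-156,90)),("meterNear",(371,-5,22)),("meterLeft",(366,355,22)),("meterTop",(735,185,247)),("yTab",(538.4,264.3,222))):
        c=proj(o,w).round().astype(int);r=18
        t=g0[c[1]-r:c[1]+r,c[0]-r:c[0]+r];s=g1[c[1]-r-8:c[1]+r+8,c[0]-r-8:c[0]+r+8]
        _,v,_,l=cv2.minMaxLoc(cv2.matchTemplate(s,t,cv2.TM_CCOEFF_NORMED));print("  ",nm,c,"shift px",(l[0]-8,l[1]-8),round(v,2))
a=cv2.imread('pics/top7.png')[90:390,120:440];b=cv2.imread('pics/scene7.png')[90:390,210:530]
cv2.imwrite('pics/ts7.png',cv2.resize(np.hstack([a,b]),(800,375),interpolation=2))
```

```text
32.65 [200.48837447 559.81938621 360.00967374]
scene [(1.724, 136.6, np.int32(50), np.float64(222.0))]
   sleeve [305 200] shift px (-1, -8) 0.64
   meterNear [390 228] shift px (0, 0) 0.84
   meterLeft [482 337] shift px (0, 0) 1.0
   meterTop [305 310] shift px (0, 0) 1.0
   yTab [413 301] shift px (-8, 2) 0.66
top [(1.727, 137.6, np.int32(36), np.float64(223.0))]
   sleeve [395 266] shift px (0, 0) 0.85
   meterNear [322 344] shift px (0, 0) 0.86
   meterLeft [163 342] shift px (0, 0) 0.99
   meterTop [224 155] shift px (0, 0) 1.0
   yTab [180 262] shift px (1, 0) 0.56
```

View pics/ts7.png

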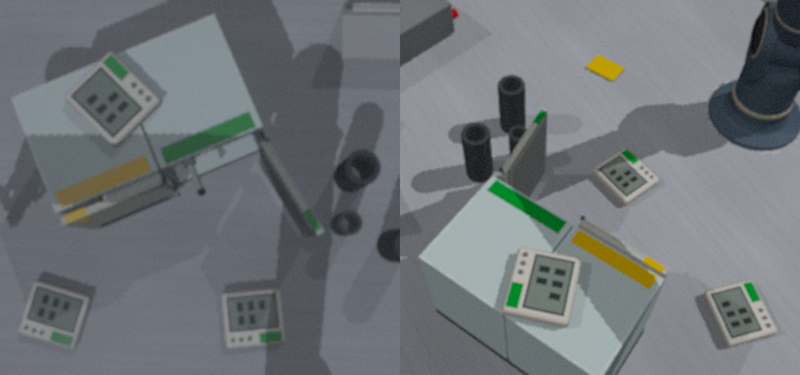

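Both views agree on the door at 1.72–1.73 rad. The meters haven't moved in either view, nor has the sleeve in the top view; in the scene view the sleeve is partly hidden by the door. The yellow tab match is spoilt by the arm's shadow, so I'll check that tab by colour and then hand in.

Run:
```python
from geo import *
from plant import robot,imaging,ticket
ok=False
for k in("scene","top"):
    d=imaging.read_camera(k);h=cv2.cvtColor(d["img"],cv2.COLOR_RGB2HSV)
    kk,lab,st,ce=cv2.connectedComponentsWithStats(cv2.inRange(h,(16,90,50),(34,255,255)))
    for i in range(1,kk):
        p=onz(d,ce[i],222)
        if st[i,4]>20 and np.linalg.norm(p-yt)<25:
            print(k,ce[i].round(1),st[i,4],p.round(1),"off n",((p-yt)@n).round(1)); ok|=k=="scene" and abs((p-yt)@n)<2.5
    print(k,door_angle(d))
print(ok,np.abs(robot.current_qvel()).max(),robot.current_time_s())
if ok: ticket.close_job()
```

```text
scene [412.5 301.2] 110 [538.7 264.  222. ] off n 0.1
scene [(1.721, 136.3, np.int32(48), np.float64(222.0))]
top [180.2 261.5] 113 [539.  263.9 222. ] off n 0.3
top [(1.726, 130.7, np.int32(22), np.float64(223.0)), (1.734, 146.4, np.int32(16), np.float64(223.0))]
True 0.002485260430865487 32.85
the job is handed in; nothing more can be done
```

The green door is wide open at about 1.72 rad, past square, and I handed the job in at 32.9 s. I pressed the marked corner with closed fingers at about 8–9 N. The catch let go and the door eased to 0.338 rad. I then lowered the fingers into the gap from above, pushed the back of the door slowly along its arc and withdrew.

**Last checks:**
- **Door:** the scene and top cameras agree on 1.72–1.73 rad, and the angle held steady after I let go. It ended about 0.07 rad beyond my 1.65 target. It may have rolled slightly ahead of the fingers; contact forces stayed near zero and I pushed at a mean 35 mm/s.
- **Yellow locker:** its tab is within 0.3 mm of where it started, so the door is still shut.
- **Meters:** all three are unmoved in both views.
- **Sleeve:** it is unmoved in the top view. In the scene view the door partly hides it, so that check told me nothing. I estimate about 34 mm between it and the door.

**Checks that disagreed:**
- The press contact came about 8 mm deeper than I expected. The wrist view matched my geometry within 1–2 px, so I put this down to fingertips narrower than I had assumed.
- In the last top image the green tab was detected as two pieces, but both gave the same angle.

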